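Turn over the movement plate and index it to the third click

ROBOT

A 6-joint arm with a two-finger parallel gripper is mounted at the origin on the work surface. World frame = base frame: x ahead of the robot, y to its left, z up, the work surface at z = 0. Lengths are in mm, angles in rad, forces in N, time in s.
With the tool pointing down it reaches from about 275 to 825 mm from the base axis. Payload 5.2 kg.
Tool frame: the origin (TCP) lies at the very end of the fingers, on their centre line; the grasp point (between the pads) lies 19 mm behind it; z points along the fingers, y is the direction in which the jaws open and shut (so a half turn about z gives the same grasp; the last joint's range is limited). The gripper opens to 93 mm and grips with 3 to 60 N. Pads are 15 mm wide; open, the fingers measure 128 mm over their backs; the gripper's body (75 mm by 188 mm) begins 65 mm behind the grasp point.
Start: joints at [1.115, 0.259, 1.535, -0, 1.348, -0.203], TCP at [137.541, 532.529, 218.653] pointing down, gripper open.
Joint ranges: [-3.14, 3.14], [-0.91, 2.08], [0.19, 2.58], [-1.22, 4.36], [0.22, 2.71], [-3.12, 3.12]. Speed limits (rad/s): [2.57, 2.57, 3.14, 3.14, 3.14, 3.14].

INTERFACE

Orientations are given as [roll, pitch, yaw] about the fixed x, y, z axes, in that order (R = Rz(yaw) Ry(pitch) Rx(roll)).
In Python, from bench import robot gives the robot as it stands. The module is installed in compiled form; this text tells all that it offers. Calls block until the motion is done:
- robot.move_ptp(position, orientation): joint-space move of the TCP to a pose.
- robot.move_linear(position, ori=None, speed=150, f_stop=None): straight line of the TCP; ori=None keeps the orientation; speed is the mean speed in mm/s. With f_stop (N) it stops when the force on the tool has changed by that much, and returns True; else False.
- robot.move_j(angles): joint-space move.
- robot.move_gripper(opening): opening from 0.0 (shut) to 1.0 (fully open); the grip force is fixed at half the most; returns when the fingers have stopped.
- robot.sleep(seconds).
- robot.inverse_kinematics(position, orientation): joint angles nearest the present ones, or None.
- robot.get_image(name): name is "scene" or "side" or "wrist"; returns a dict with "img" (480x640x3 uint8, blue, green, red), "fovy" (degrees; the focal length in pixels is half the picture's height over the tangent of half this angle, whatever the lens; pixels are square), "cx", "cy" (the principal point, pixels), "eye" and "orientation" of the camera in the world. Camera axes: x right, y down, z forward; pixel columns grow to the right and rows downward; lengths in mm; the calibration is good to about 2 mm. The wrist camera is an equidistant fisheye: a pixel r from the principal point sees the ray r / f radians off the axis. A picture is of the moment at which its call begins. There is no depth.
A pose or a line that the arm cannot do raises robot.MotionError and nothing moves.
- robot.hand_in(): hands the job in, once; it reports no verdict.
Readings, each from a call of its own:
- robot.current_t(): time.
- robot.current_qpos(): joint angles.
- robot.current_joint_vel(): joint speeds.
- robot.current_joint_efforts(): joint torques, N m.
- robot.current_tcp_pos(): TCP position.
- robot.current_eef_rot(): TCP orientation.
- robot.current_contact_force(): force on the tool from outside, world axes, zero at the start.
- robot.current_ft_torque(): the same for the moment, N m.
- robot.current_gripper_width(): opening from 0.0 (shut) to 1.0 (fully open).
Only numpy, scipy, OpenCV 4.12 (cv2) and the standard library are available. Lean on these libraries where they do the work, as an engineer would, in place of code of your own. Each camera call takes 0.05 s, during which the arm holds its last target. There are 200 camera calls.

TASK

On the cast-iron turntable, swing the hinged frame with the brass movement plate right over to its other side, laying it down gently rather than letting it drop, so that the plate's pillared face is up. Then turn the wooden indexing knob clockwise (seen from above), counting the clicks, to its third click and not past it into the fourth. Finish still gripping the knob and holding it at the third click, because its spring runs it back to the start if it is let go; leave the other things on the table where they are.

Things in the scene. Friction and masses are not known exactly. Their poses are not given: they have to be found in the camera images.
- index_bed: Fixed iron bed, 200 x 440 x 20 mm, that carries the turntable (dark iron disc, 240 mm across, its top 45 mm above the table) and, 235 mm from the turntable's axis on the bed's -y side, the grey knob housing. Origin on the turntable's axis at table level, z up; its y axis runs along the bed, from the knob to the turntable.
- frame_hinge (a point): Middle of the plate frame's hinge, on the turntable's axis, 85 mm above the table. z is up, its x axis lies along the level hinge line; the frame lies on its -y side (towards the knob) at the start and must end on its +y side. It turns with the turntable.
- frame_bar (a point): Middle of the round steel grip bar at the frame's free end: 10 mm thick, 94 mm clear between the side rails, parallel to the hinge and 125 mm from it. Frame level: 85 mm above the table, 40 mm clear of the disc; upright: 210 mm. From bar to brass plate (94 x 60 x 4 mm) 52 mm is open: fingers can straddle it pointing down for the whole swing, the bar turning between them.
- plate_frame (a joint): Angle of the plate frame about its hinge: 0 as it lies at the start (on the knob's side), 1.57 upright, 3.14 lying fully over on the other side, level at both ends. Gravity makes it fall to either side; it weighs about 0.3 kg and its hinge has slight drag.
- knob_grip (a point): Middle of the upright wooden grip bar of the indexing knob (52 mm long, 14 mm wide, 32 mm tall), on the knob's axis, 83 mm above the table; the bar's top is 96 mm and its foot 64 mm above the table, on a 52 mm disc. Its x axis points along the grip bar to the small pointer, z is up.
- index_knob (a joint): Turn of the knob, clockwise from above: 0 at rest (end stop), clicks at 0.4, 0.8, 1.2 (the third) and 1.6 rad, end stop 2.0. A spring resists (0.06 Nm at rest, 0.1 at the third click), plus 0.05 Nm of click torque: hardest a quarter of the way to the next click, easing as it falls in. Let go, it runs back to 0. The turntable turns with it by half the angle, same way.
- mallet: small oak mallet lying down, 180 mm long overall; head a 38 mm thick, 75 mm long cylinder across the handle. Bystander, loose; origin at its underside.
- tweezers_case: flat tin tweezers case with a horn end, 130 x 30 x 14 mm. Bystander, loose; origin at its underside.
- spandrel: gilt L-shaped spandrel corner piece, two arms about 60 mm long, 8 mm high. Bystander, loose; origin at its underside.
- wheel: small brass clock wheel, 33 mm across, with a 16 mm tall arbor, lying on the iron bed between turntable and knob housing. Bystander, loose; origin at its underside.
- loupe: black eyepiece, 32 mm across, 24 mm tall, standing on the iron bed between turntable and knob housing. Bystander, loose; origin at its underside.
- oil_cup: small steel lidded oil cup, 44 mm across, 34 mm tall. Bystander, loose; origin at its underside.
- bench_block: square steel bench block, 50 x 50 x 22 mm. Bystander, loose; origin at its underside.

How it is judged:
By the outcome, as a careful person would: the job done as asked, in the order asked, and still so for the second after the job is handed in, while the arm keeps its last pose, push and grip.
It also fails if it takes over 58 s, if anything falls off the work surface, if the arm or the gripper's body presses on something with over 40 N, if the wrist force passes 120 N, or if a joint passes its speed limit or range.

## Working session

There is one attempt and no reset: what is moved stays moved. The work goes in short steps, each a Python script; the robot and the scene stay as the last script left them, time stands still between calls to the robot, and variables do not carry over. Pictures are saved under pics/ and viewed, about 8 in all and at most 12, crops included, and the job is handed in when it is done.

```bash
mkdir -p pics
cat > h.py <<'E'
import numpy as np, cv2
from scipy.spatial.transform import Rotation as R
from bench import robot
def cam(n,save=None):
    d=robot.get_image(n)
    if save: cv2.imwrite('pics/'+save,d['img'])
    return d
def ray(d,u,v,fish=False):
    f=d['img'].shape[0]/2/np.tan(np.radians(d['fovy'])/2)
    a=np.array([u-d['cx'],v-d['cy']],float)
    if fish:
        r=np.hypot(*a);t=r/f;c=np.array([*(a/max(r,1e-9)*np.sin(t)),np.cos(t)])
    else: c=np.array([*(a/f),1.])
    o=np.array(d['orientation'])
    M=o if o.shape==(3,3) else R.from_euler('xyz',o).as_matrix()
    return np.array(d['eye'],float),M@c
def onz(d,u,v,z,fish=False):
    e,r=ray(d,u,v,fish); return e+r*(z-e[2])/r[2]
E
python3 - <<'E'
from h import *
for n in('scene','side','wrist'):
    d=cam(n,n+'0.png');print(n,d['eye'],d['orientation'],d['fovy'],d['cx'],d['cy'])
print(robot.current_t(),robot.current_eef_rot(),robot.current_gripper_width())
E
```

```text
scene [1248.75757712  -58.36532516  535.15662549] [-2.16872061  0.01184159  1.32825729] 48.37122095082441 329.06370348182406 235.87631238924484
side [287.33587868 848.80591363 656.13306755] [-2.1859388  -0.01044806 -2.75194454] 45.65611107179263 320.64988029313605 231.46198640776538
wrist [ 72.55988637 548.11272785 384.2904748 ] [2.90117659e+00 1.44539460e-03 1.31669206e+00] 65.70646984690485 320.21118548703373 244.60026873506644
0.15 [-3.14019603e+00 -2.90653350e-04  2.88879779e+00] 0.9995929786770807
```

View pics/scene0.png

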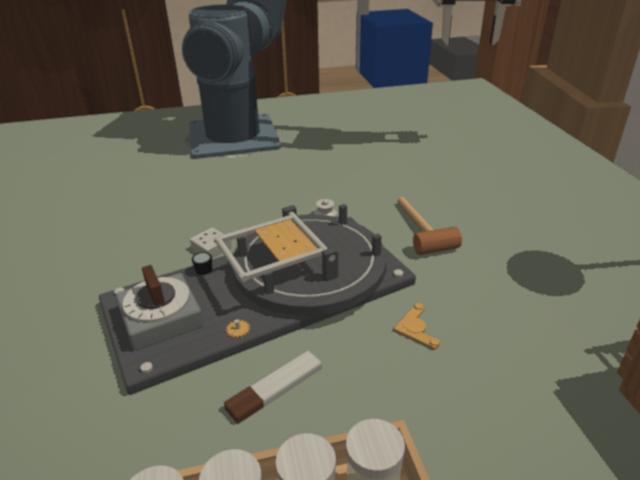

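View pics/side0.png

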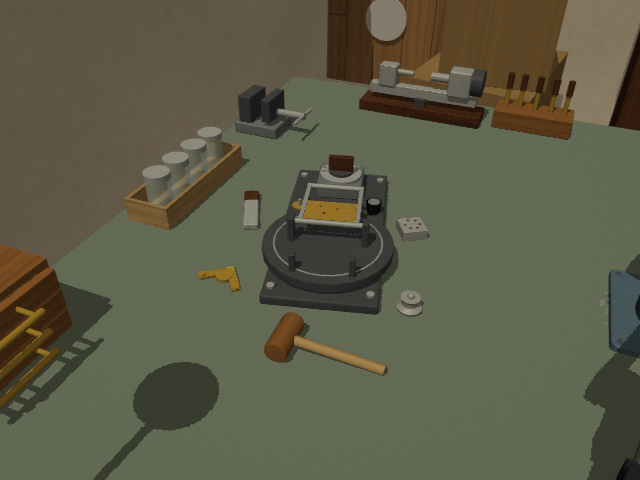

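Scene view: knob near (152,285), frame bar on the left from about (217,238) to (241,277), hinge side right. Side view: bar at the rear, (305,187)-(363,191). Next come enlarged crops for accurate pixels.

Run:
```python
import cv2,numpy as np
a=cv2.imread('pics/scene0.png')[190:370,95:425]; b=cv2.imread('pics/side0.png')[140:320,245:405]
cv2.imwrite('pics/c1.png',cv2.resize(a,(792,432),interpolation=cv2.INTER_CUBIC))
cv2.imwrite('pics/c2.png',cv2.resize(b,None,fx=3.3,fy=3.3,interpolation=cv2.INTER_CUBIC))
```

```text
(no output)
```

View pics/c1.png

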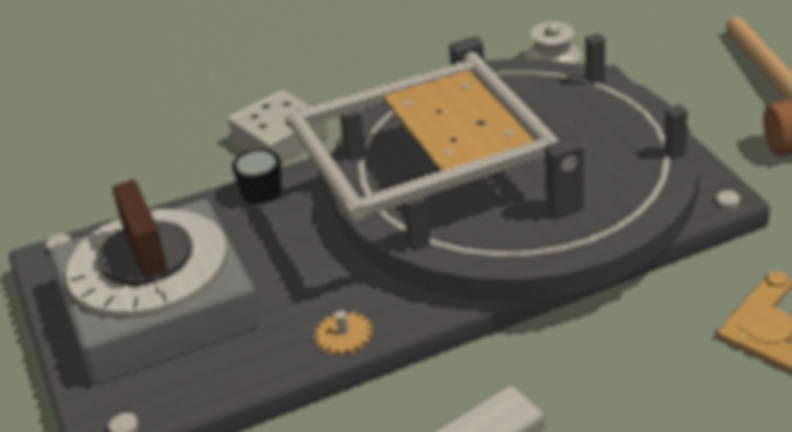

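View pics/c2.png

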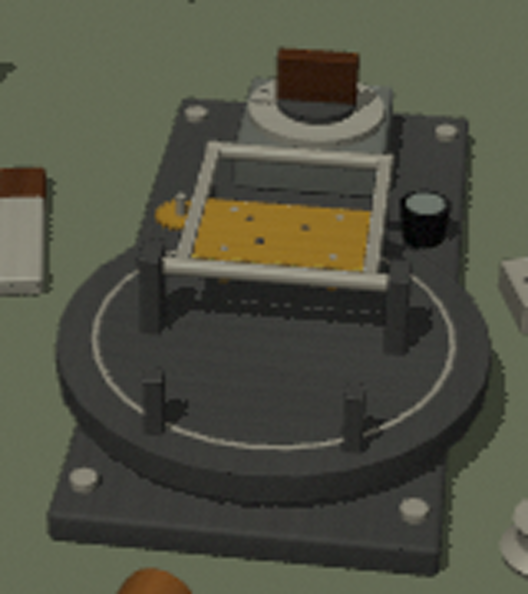

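Bar ends: scene crop (296,117),(355,205), side crop (213,150),(388,160). Hinge ends: (475,62),(550,138) and (168,266),(395,281). Knob top: scene from about (124,184) to (152,245), side (278..358, ~52).

```bash
cat >> h.py <<'E'
def tri(d1,p1,d2,p2,fish2=False):
    e1,r1=ray(d1,*p1);e2,r2=ray(d2,*p2,fish2)
    r1=r1/np.linalg.norm(r1);r2=r2/np.linalg.norm(r2)
    s=np.linalg.lstsq(np.c_[r1,-r2],e2-e1,rcond=None)[0]
    a=e1+s[0]*r1;b=e2+s[1]*r2
    return (a+b)/2,np.linalg.norm(a-b)
E
python3 - <<'E'
from h import *
np.set_printoptions(precision=1,suppress=True)
s=cam('scene');d=cam('side')
S=lambda x,y:(95+(x+.5)/2.4-.5,190+(y+.5)/2.4-.5)
D=lambda x,y:(245+(x+.5)/3.3-.5,140+(y+.5)/3.3-.5)
P={}
# bed screws: far/near pairs, near knob & near turntable
for n,a,b in [('barA(-x)',(296,117),(388,160)),('barB(+x)',(355,205),(213,150)),('hinA',(475,62),(395,281)),('hinB',(550,138),(168,266)),
  ('screw kn -x',(58,242),(446,130)),('screw kn +x',(124,424),(197,111)),('screw tt +x',(728,198),(84,478)),
  ('knobtop A',(124,184),(358,54)),('knobtop B',(150,245),(278,50))]:
    p,e=tri(s,S(*a),d,D(*b));P[n]=p;print(n,p,'gap',e)
print('hinge side-z85',onz(d,*D(395,281),85),onz(d,*D(168,266),85))
print('bar scene-z85',onz(s,*S(296,117),85),onz(s,*S(355,205),85),'side',onz(d,*D(388,160),85),onz(d,*D(213,150),85))
# white ring by fit, points picked off crop
for nm,im,F,pts in [('scene',s,S,[(362,165),(400,215),(450,240),(520,253),(600,238),(650,200),(667,158),(650,120),(600,87),(520,73)]),
  ('side',d,D,[(95,320),(110,385),(160,430),(280,447),(400,425),(450,370),(455,330),(440,300)])]:
    q=np.array([onz(im,*F(*p),46)[:2] for p in pts])
    c=np.linalg.lstsq(np.c_[2*q,np.ones(len(q))],(q**2).sum(1),rcond=None)[0]
    print(nm,'axis',c[:2],'r',np.sqrt(c[2]+c[0]**2+c[1]**2))
bar=(P['barA(-x)']+P['barB(+x)'])/2;h=(P['hinA']+P['hinB'])/2
print('bar',bar,'hinge',h,'dist',np.linalg.norm(bar-h),'knob',(P['knobtop A']+P['knobtop B'])/2)
E
```

```text
barA(-x) [569.8 -66.9  85.4] gap 0.9717511322675002
barB(+x) [669.2 -40.   85.1] gap 2.5559676385895567
hinA [527.2  52.   83.1] gap 6.892238926297575
hinB [640.8  82.1  87.5] gap 8.128567147366995
screw kn -x [ 577.5 -221.2   22.9] gap 0.5586492277867853
screw kn +x [ 741.3 -176.6   23.2] gap 1.0598037178973603
screw tt +x [641.3 195.4  22.9] gap 0.018006421976678247
knobtop A [ 625.3 -167.    94.7] gap 2.797574312341766
knobtop B [ 676.6 -154.1   91. ] gap 7.603290565437284
hinge side-z85 [525.6  49.5  85. ] [643.2  84.4  85. ]
bar scene-z85 [569.9 -66.6  85. ] [667.4 -40.7  85. ] side [570.  -68.4  85. ] [669.4 -38.1  85. ]
scene axis [590.7  68.5] r 96.39743127296718
side axis [586.5  70.1] r 99.87457907395135
bar [619.5 -53.4  85.2] hinge [584.   67.1  85.3] dist 125.60060663698985 knob [ 651.  -160.6   92.9]
```

Everything agrees: bed yaw about 0.263, axis about (587.7, 67.7), with bar and knob at the expected 125 and 235 mm. Next I check IK for the whole plan, then go above the bar and look with the wrist camera.

```bash
cat >> h.py <<'E'
PSI=.2627; AX=np.array([587.7,67.7,0]); EY=np.array([-np.sin(PSI),np.cos(PSI),0]); EX=np.array([np.cos(PSI),np.sin(PSI),0]); EZ=np.array([0,0,1.])
def down(yaw): return [np.pi,0,(yaw+np.pi)%(2*np.pi)-np.pi]
def arc(th,r=125,dy=0,dz=0,grasp=19): return AX+EY*(dy-r*np.cos(th))+EZ*(85+dz+r*np.sin(th)-grasp)
E
python3 - <<'E'
from h import *
np.set_printoptions(precision=2,suppress=True)
for y in (PSI,PSI+np.pi):
    print('yaw',y)
    for p,yy in [(arc(0)+EZ*70,y),(arc(0),y),(arc(1.57),y),(arc(3.14),y),(AX-235*EY+EZ*69,y),(AX-235*EY+EZ*69,y-1.3)]:
        q=robot.inverse_kinematics(list(p),down(yy)); print(p,None if q is None else np.array(q))
ok=robot.inverse_kinematics(list(arc(0)+EZ*70),down(PSI+np.pi))
robot.move_ptp(list(arc(0)+EZ*75),down(PSI+np.pi))
robot.move_gripper(.45)
cam('wrist','w1.png');print(robot.current_t(),robot.current_tcp_pos(),robot.current_eef_rot(),robot.current_gripper_width(),robot.current_contact_force())
E
```

```text
yaw 0.2627
[620.16 -53.01 136.  ] [-0.26  0.45  1.47 -0.    1.23  1.04]
[620.16 -53.01  66.  ] [-0.26  0.52  1.54 -0.    1.08  1.04]
[587.73  67.6  191.  ] [-0.07  0.35  1.47 -0.    1.32  1.23]
[555.24 188.41  66.2 ] [ 0.14  0.46  1.64 -0.    1.04  1.45]
[ 648.73 -159.24   69.  ] [-0.41  0.59  1.41 -0.    1.14  0.9 ]
[ 648.73 -159.24   69.  ] [-0.41  0.59  1.41 -0.    1.14  2.2 ]
yaw 3.4042926535897933
[620.16 -53.01 136.  ] [-0.26  0.45  1.47  0.    1.23 -2.1 ]
[620.16 -53.01  66.  ] [-0.26  0.52  1.54  0.    1.08 -2.1 ]
[587.73  67.6  191.  ] [-0.07  0.35  1.47  0.    1.32 -1.91]
[555.24 188.41  66.2 ] [ 0.14  0.46  1.64  0.    1.04 -1.7 ]
[ 648.73 -159.24   69.  ] [-0.41  0.59  1.41  0.    1.14 -2.24]
[ 648.73 -159.24   69.  ] [-0.41  0.59  1.41  0.    1.14 -0.94]
3.95 [620.16 -53.04 140.99] [ 3.14 -0.   -2.88] 0.448370770946811 [-0.13 -0.55  0.29]
```

View pics/w1.png

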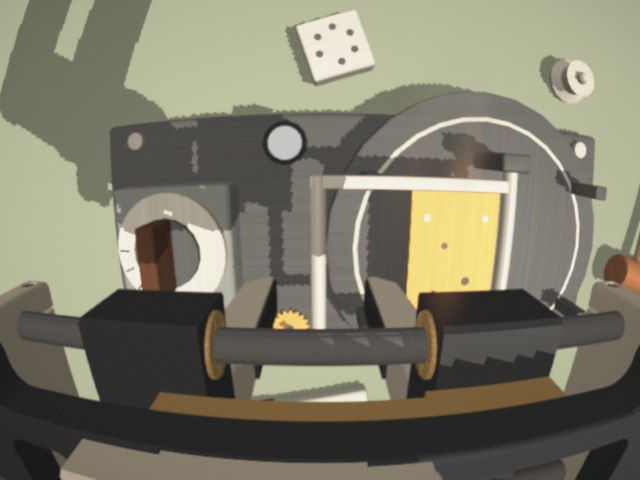

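Wrist view: the bar runs from (317,190) to (319,325), centred between the fingers. The knob grip is at (137..175, 220..290) and the ring is visible. I check these numerically, then go down and grip.

Run:
```python
from h import *
np.set_printoptions(precision=2,suppress=True)
d=cam('wrist')
for u,v in [(317.5,195),(319,250),(319.5,320)]:
    p=onz(d,u,v,85,True)-AX; print('bar y,x',p@EY,p@EX)
q=np.array([onz(d,u,v,46,True)[:2] for u,v in [(358,222),(357,260),(400,152),(440,127),(475,120),(520,130),(560,170),(575,210),(577,250),(568,290)]])
c=np.linalg.lstsq(np.c_[2*q,np.ones(len(q))],(q**2).sum(1),rcond=None)[0];print('axis',c[:2],'r',np.sqrt(c[2]+c[0]**2+c[1]**2))
f0=np.array(robot.current_contact_force())
robot.move_linear(list(arc(0)+EZ*0),speed=100,f_stop=6)
print(robot.current_tcp_pos(),np.array(robot.current_contact_force())-f0)
robot.move_gripper(.16); f=np.array(robot.current_contact_force());print('0.16',f@EY,f@EX,f[2],robot.current_gripper_width())
robot.move_gripper(0.0); f=np.array(robot.current_contact_force());print('shut',f@EY,f@EX,f[2],robot.current_gripper_width(),robot.current_t())
```

```text
bar y,x -126.89925492564586 -43.133261093051736
bar y,x -126.06759050511003 -9.051130185174596
bar y,x -125.8510022082346 38.58970831363918
axis [590.96  67.8 ] r 99.69653301529232
[620.7  -53.16  66.61] [0.13 0.09 2.02]
0.16 -0.5012014450496165 -0.0979718072928992 0.19154730368994252 0.1608752038300697
shut -4.950657867859671 -0.061578135354115604 -0.28468760096430235 0.0947945644151024 5.85
```

Run:
```python
from h import *
np.set_printoptions(precision=2,suppress=True)
O=np.array([0.,0.,0.])
def go(th,O,sp=60,fs=None): return robot.move_linear(list(arc(th)+O),speed=sp,f_stop=fs)
F=lambda: np.array(robot.current_contact_force())
O=O-EY*1.0; go(0,O,10); f=F(); print('stiff check',f@EY,f[2])
for th in np.arange(.06,1.0,.12):
    go(th,O); f=F(); er=-EY*np.cos(th)+EZ*np.sin(th); et=EY*np.sin(th)+EZ*np.cos(th)
    fr=f@er
    print(round(th,2),'fr %.1f ft %.1f fx %.1f'%(fr,f@et,f@EX),'O',O@EY,O[2],'w %.3f'%robot.current_gripper_width())
    if abs(fr)>25: break
    O=O+er*np.clip(.12*fr,-1,1)
np.save('O.npy',np.r_[O,th]); print(robot.current_t()); cam('side','s1.png')
```

```text
stiff check -4.12003368862164 -1.5261706667072987
0.06 fr 4.6 ft -0.8 fx -1.0 O -0.9999999999999999 0.0 w 0.094
0.18 fr 4.2 ft -2.3 fx 0.9 O -1.5463835620480642 0.03282241007106537 w 0.095
0.3 fr 3.1 ft -1.4 fx -1.2 O -2.041691660773125 0.12295339152586081 w 0.096
0.42 fr 2.6 ft -2.0 fx -0.3 O -2.395709127832205 0.232463827082215 w 0.092
0.54 fr 3.2 ft -2.5 fx -1.2 O -2.6779742092751486 0.35851566322941897 w 0.097
0.66 fr 3.8 ft -1.7 fx -1.1 O -3.0046571291622586 0.5543390827909711 w 0.097
0.78 fr 5.7 ft -2.1 fx -1.3 O -3.3658436778878813 0.834657737709974 w 0.095
0.9 fr 6.8 ft -1.7 fx -1.1 O -3.8505335888020653 1.3141428238895245 w 0.096
9.175
```

View pics/s1.png

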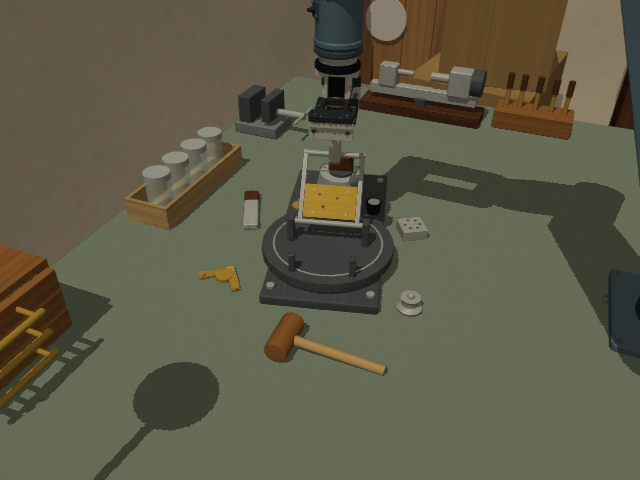

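Side view: frame lifted about 50°, gripped at mid-bar, with small forces. Continuing over the top.

Run:
```python
from h import *
O=np.load('O.npy'); th0=O[3]; O=O[:3]
F=lambda: np.array(robot.current_contact_force())
for th in np.arange(th0+.12,3.0,.12):
    robot.move_linear(list(arc(th)+O),speed=60); f=F(); er=-EY*np.cos(th)+EZ*np.sin(th); et=EY*np.sin(th)+EZ*np.cos(th)
    fr=f@er
    print(round(th,2),'fr %.1f ft %.1f fx %.1f'%(fr,f@et,f@EX),'O %.1f %.1f'%(O@EY,O[2]),'w %.3f'%robot.current_gripper_width())
    if abs(fr)>20: break
    O=O+er*np.clip(.12*fr,-1,1)
np.save('O.npy',np.r_[O,th]); print(robot.current_t()); cam('side','s2.png')
```

```text
1.02 fr 7.6 ft -1.8 fx -2.7 O -4.4 2.0 w 0.099
1.14 fr 7.9 ft -1.5 fx -1.7 O -4.8 2.7 w 0.094
1.26 fr 5.1 ft -0.4 fx -0.5 O -5.2 3.6 w 0.094
1.38 fr 3.9 ft -0.5 fx 1.3 O -5.4 4.2 w 0.098
1.5 fr 1.8 ft 0.0 fx 3.0 O -5.5 4.6 w 0.096
1.62 fr 4.6 ft -1.3 fx 3.3 O -5.5 4.9 w 0.096
1.74 fr 1.9 ft -0.7 fx 4.0 O -5.5 5.4 w 0.095
1.86 fr 0.7 ft -0.7 fx 4.4 O -5.5 5.6 w 0.096
1.98 fr 0.5 ft -0.4 fx 3.9 O -5.4 5.7 w 0.096
2.1 fr 0.4 ft -0.5 fx 4.4 O -5.4 5.8 w 0.100
2.22 fr 2.3 ft -0.1 fx 2.7 O -5.4 5.8 w 0.097
2.34 fr 1.7 ft 0.1 fx 2.3 O -5.2 6.0 w 0.099
2.46 fr 0.2 ft 0.7 fx 3.3 O -5.1 6.2 w 0.095
2.58 fr 2.5 ft 0.9 fx 1.6 O -5.1 6.2 w 0.096
2.7 fr 4.4 ft 0.5 fx 0.5 O -4.8 6.3 w 0.096
2.82 fr 5.4 ft 0.5 fx 0.2 O -4.3 6.6 w 0.099
2.94 fr 5.4 ft -0.1 fx 1.5 O -3.7 6.8 w 0.096
16.025
```

View pics/s2.png

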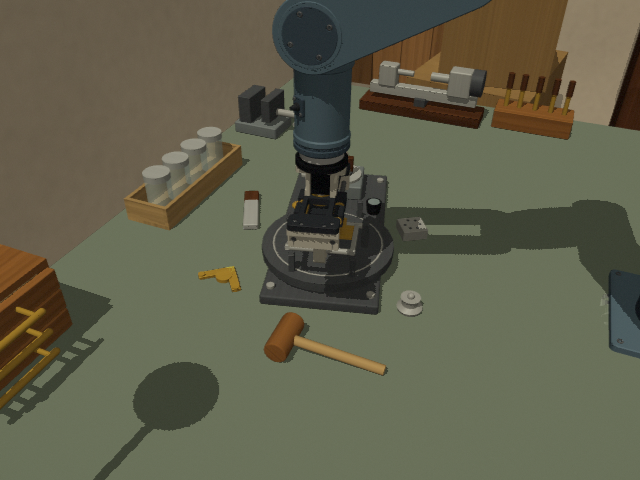

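The frame is nearly over on the +y side. Now the slow descent until a force stop.

Run:
```python
from h import *
O=np.load('O.npy')[:3]
F=lambda: np.array(robot.current_contact_force())
hit=False
f0=F();print('start',f0@EY,f0[2])
for th in (3.0,3.06):
    hit=robot.move_linear(list(arc(th)+O),speed=40,f_stop=6);f=F();print(th,hit,robot.current_tcp_pos(),f@EY,f[2])
    if hit: break
p=np.array(robot.current_tcp_pos())
while not hit and p[2]>62:
    p=p-EZ*3; hit=robot.move_linear(list(p),speed=25,f_stop=5); f=F();print(hit,robot.current_tcp_pos()[2],f@EY,f[2])
    if f[2]-f0[2]>5: break
print(robot.current_t(),robot.current_gripper_width());d=cam('side');w=cam('wrist')
cv2.imwrite('pics/m3.png',np.hstack([cv2.resize(d['img'][180:320,235:405],(510,420)),cv2.resize(w['img'],None,fx=.45,fy=.45)[:,:288] if 0 else cv2.resize(w['img'],(290,420))]))
```

```text
start 5.096260279850725 0.9005674863555408
3.0 False [556.08086009 184.43373635  89.83110399] 4.774423671786404 0.5652445725558158
3.06 False [555.77644707 185.62544431  82.40450514] 5.305261486572044 -0.6490971644146017
False 78.84591066347758 5.577971892793875 -0.07572337345933472
False 75.80564795881585 6.250371265904209 0.03546082048152288
False 72.82476658679187 7.806045568430534 0.9235063024396731
False 69.77135134497719 8.101379294683703 -0.3281454702560665
False 66.74262519754274 8.223656078504106 -0.3958427702821067
True 64.32947256631782 0.2478288387169239 5.670563196913385
18.325 0.09737876381078334
```

View pics/m3.png

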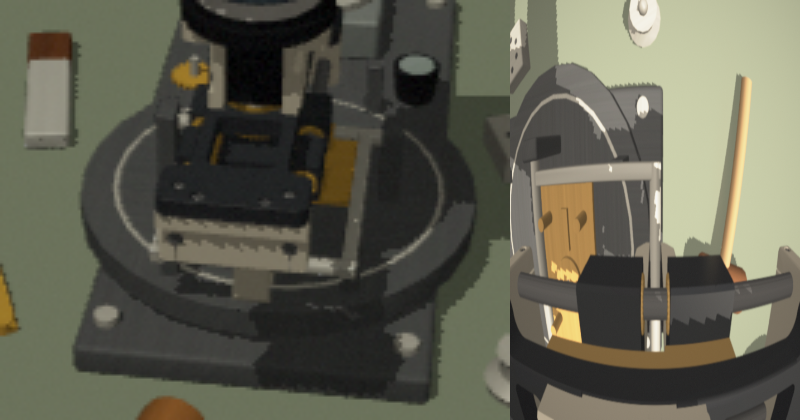

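Contact at z = 64.3, so the bar is at about 85, and the pillars are visible on top: the frame is down. Now release, rise, and go above the knob.

Run:
```python
from h import *
robot.move_gripper(.36)
p=np.array(robot.current_tcp_pos()); f=robot.current_contact_force(); print(f)
robot.move_linear(list(p+EZ*80),speed=120,f_stop=8)
robot.move_ptp(list(AX-235*EY+EZ*135),down(PSI+np.pi))
robot.move_gripper(.6)
print(robot.current_t(),robot.current_tcp_pos(),robot.current_contact_force())
d=cam('side','s4.png');w=cam('wrist','w4.png');cam('scene','c4.png')
cv2.imwrite('pics/m4.png',np.hstack([cv2.resize(w['img'][60:460,120:520],(500,500)),cv2.resize(d['img'][170:320,250:400][:,:],(300,300)).copy() if 0 else cv2.copyMakeBorder(cv2.resize(d['img'][180:320,250:400],(300,280)),0,220,0,0,cv2.BORDER_CONSTANT)]))
```

```text
[-0.34552189  0.38414482 -0.15898638]
21.8167 [ 648.72405916 -159.20004317  135.02396129] [-0.01972161  0.38592671  0.89541127]
```

View pics/m4.png

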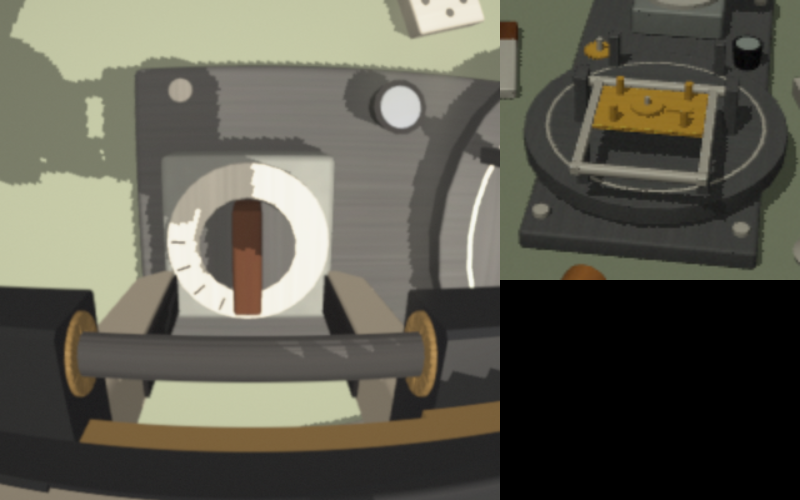

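Frame lies on the +y side, level, pillars up. Knob grip in the wrist crop: columns 232–262, rows 198–315. The dial ring spans columns 168–329, centre (248,241). Converting these.

Run:
```python
from h import *
np.set_printoptions(precision=1,suppress=True)
w=cam('wrist'); K=AX-235*EY
W=lambda x,y:(120+(x+.5)/1.25-.5,60+(y+.5)/1.25-.5)
for n,u,v,z in [('top far',247,199,96),('top near',247.5,315,96),('L',232,260,96),('R',262,260,96),('dialL',168,241,62),('dialR',329,241,62),('discL',199,241,64),('discR',296,241,64),('dialTop',249,163,62)]:
    p=onz(w,*W(u,v),z,True)-K; print(n,'ey %.1f ex %.1f'%(p@EY,p@EX))
```

```text
top far ey -1.9 ex -31.4
top near ey -1.8 ex 25.0
L ey -8.9 ex -2.8
R ey 5.0 ex -2.8
dialL ey -44.8 ex -2.8
dialR ey 42.0 ex -2.7
discL ey -27.7 ex -3.3
discR ey 23.8 ex -3.3
dialTop ey -1.0 ex -44.4
```

Run:
```python
from h import *
K=AX-235*EY-1.9*EY-0.5*EX
F=lambda: np.array(robot.current_contact_force())
robot.move_linear(list(K+EZ*100),speed=100)
hit=robot.move_linear(list(K+EZ*69),speed=60,f_stop=5)
print(hit,robot.current_tcp_pos(),F(),robot.current_ft_torque())
robot.move_gripper(0.0)
f=F();print('grip',f@EY,f@EX,f[2],robot.current_ft_torque(),robot.current_gripper_width()*93)
# null the sideways force
for k in range(3):
    if abs(f@EY)<2: break
    K=K+EY*np.clip(.2*(f@EY),-1,1); robot.move_linear(list(K+EZ*69),speed=10); f=F(); print('adj',f@EY,f@EX,f[2])
np.save('K.npy',K);print(K,robot.current_t(),robot.current_ft_torque())
```

```text
False [ 648.7521198  -161.18970822   68.80825746] [-0.22887322  0.63228853  0.25659328] [0.04797677 0.0356025  0.06064011]
grip 1.0547606957816615 -0.23830528287139813 0.7428309712314488 [0.17663068 0.03995782 0.00121218] 13.90538037154017
[ 648.73744586 -161.20235954    0.        ] 23.9167 [0.17663068 0.03995782 0.00121218]
```

Well centred: width 13.9 mm and side force 1 N. Turning in small steps, logging torque.

```bash
cat >> h.py <<'E'
def turn(K,angles,off=np.zeros(3)):
    for a in angles:
        robot.move_j(robot.inverse_kinematics(list(K+off+EZ*69),down(PSI+np.pi-a)))
        f=np.array(robot.current_contact_force())
        print('a %.2f tz %.3f f %.1f %.1f %.1f yaw %.3f t %.2f'%(a,robot.current_ft_torque()[2],*f,(PSI+np.pi-robot.current_eef_rot()[2]+1)%(2*np.pi)-1,robot.current_t()))
        if np.hypot(f[0],f[1])>18: print('STOP');break
E
python3 - <<'E'
from h import *
K=np.load('K.npy'); turn(K,np.arange(.05,.96,.05))
d=cam('side','s5.png'); cam('scene','c5.png')
E
```

```text
a 0.05 tz 0.117 f -1.0 2.2 2.4 yaw 0.049 t 24.17
a 0.10 tz 0.223 f -1.3 2.8 1.7 yaw 0.098 t 24.42
a 0.15 tz 0.201 f -1.2 3.9 3.4 yaw 0.147 t 24.67
a 0.20 tz 0.189 f -1.6 4.5 3.4 yaw 0.197 t 24.92
a 0.25 tz 0.073 f -1.4 5.5 3.4 yaw 0.247 t 25.17
a 0.30 tz 0.100 f -1.3 5.9 4.5 yaw 0.297 t 25.42
a 0.35 tz 0.038 f -1.5 5.9 3.2 yaw 0.347 t 25.67
a 0.40 tz 0.125 f -1.7 5.6 3.6 yaw 0.397 t 25.92
a 0.45 tz 0.176 f -0.7 6.3 4.1 yaw 0.447 t 26.17
a 0.50 tz 0.211 f -1.7 6.7 3.8 yaw 0.497 t 26.42
a 0.55 tz 0.229 f -1.7 6.5 4.4 yaw 0.547 t 26.67
a 0.60 tz 0.116 f -0.5 7.7 2.8 yaw 0.597 t 26.92
a 0.65 tz 0.107 f -0.9 7.2 4.2 yaw 0.647 t 27.17
a 0.70 tz 0.117 f -0.4 7.4 4.7 yaw 0.697 t 27.42
a 0.75 tz 0.135 f -0.9 7.6 2.9 yaw 0.747 t 27.67
a 0.80 tz 0.161 f -0.4 8.9 3.5 yaw 0.797 t 27.92
a 0.85 tz 0.212 f -0.4 7.9 4.5 yaw 0.847 t 28.17
a 0.90 tz 0.239 f -0.5 9.2 3.2 yaw 0.897 t 28.42
a 0.95 tz 0.185 f -0.5 9.1 3.3 yaw 0.947 t 28.67
```

Torque peaks at 0.12, 0.53 and 0.90, against the expected 0.1, 0.5 and 0.9: two clicks are passed and the third is in progress. On to 1.2.

Run:
```python
from h import *
K=np.load('K.npy'); turn(K,[1.0,1.05,1.1,1.15,1.2],EY*.5)
robot.sleep(.5);print(robot.current_ft_torque(),robot.current_gripper_width()*93,robot.current_eef_rot())
s=cam('side','s6.png')['img']; c=cam('scene','c6.png')['img']; w=cam('wrist','w6.png')['img']
cv2.imwrite('pics/m6.png',np.vstack([np.hstack([cv2.resize(c[190:370,95:425],(450,245)),cv2.resize(s[150:320,230:410],(260,245))]),cv2.resize(w[60:460],(710,340))]))
```

```text
a 1.00 tz 0.202 f 0.6 6.0 2.9 yaw 0.997 t 29.02
a 1.05 tz 0.155 f 1.3 7.1 2.8 yaw 1.047 t 29.27
a 1.10 tz 0.119 f 1.7 6.9 1.9 yaw 1.097 t 29.52
a 1.15 tz 0.092 f 1.7 6.9 1.8 yaw 1.147 t 29.77
a 1.20 tz 0.163 f 0.8 7.8 2.8 yaw 1.197 t 30.02
[ 1.29836771 -0.15841863  0.15494919] 13.847896352242794 [ 3.13940195e+00 -7.89115138e-04  2.20754544e+00]
```

View pics/m6.png

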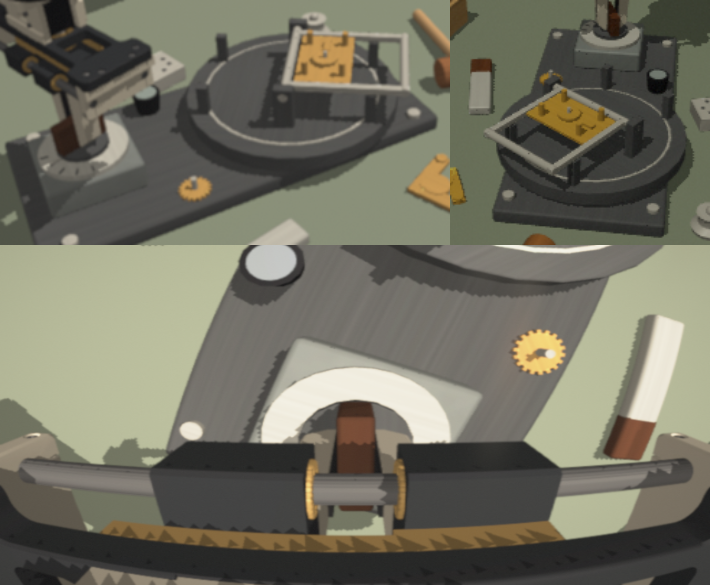

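The frame has turned clockwise with the table and the grip bar is square between the fingers. I measure the frame's yaw from the side view (corners (39,133), (103,168), (107,88), (175,120) in its panel).

Run:
```python
from h import *
d=cam('side')
P=[onz(d,230+x/1.444,150+y/1.441,85)[:2] for x,y in [(39,133),(103,168),(107,88),(175,120)]]
yaw=lambda v:np.arctan2(v[1],v[0])
m=(P[0]+P[1])/2-(P[2]+P[3])/2
print('bar',(PSI-yaw(P[0]-P[1])+np.pi/2)%np.pi-np.pi/2,'hinge',(PSI-yaw(P[2]-P[3])+np.pi/2)%np.pi-np.pi/2,'radial',PSI+np.pi/2-yaw(m),np.linalg.norm(m),'bar centre',(P[0]+P[1])/2)
```

```text
bar 0.571885633819567 hinge 0.5646226941876269 radial 0.5745441242970601 124.58201352089526 bar centre [627.94242604 185.57539284]
```

The picture gives the knob about 1.14 ± 0.04, and the torque phases give about 0.03 lag in the grip. I add the lag (command 1.24), then check that it holds steady.

Run:
```python
from h import *
K=np.load('K.npy'); turn(K,[1.22,1.24],EY*.5); robot.sleep(1.0)
print(robot.current_ft_torque()[2],robot.current_gripper_width()*93,robot.current_t())
a=cv2.imread('pics/s6.png'); b=cam('side','s7.png')['img']
c=cam('scene','c7.png')['img']
cv2.imwrite('pics/m7.png',cv2.resize(b[150:300,250:400],(600,600),interpolation=cv2.INTER_CUBIC))
```

```text
a 1.22 tz 0.117 f 1.3 8.1 2.1 yaw 1.217 t 30.97
a 1.24 tz 0.181 f 2.1 7.6 2.7 yaw 1.237 t 31.22
0.1234370380714791 13.711075329131011 32.2167
```

View pics/m7.png

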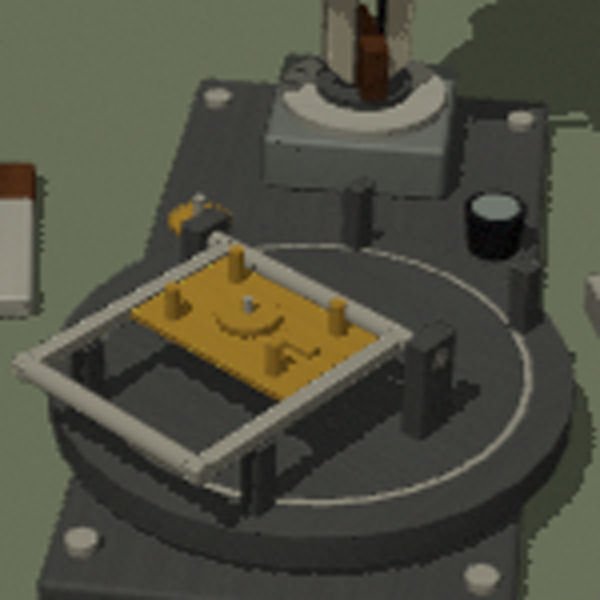

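Run:
```python
from h import *
d=cam('side')
D=lambda x,y:(250+(x+.5)/4-.5,150+(y+.5)/4-.5)
P=[onz(d,*D(*p),85)[:2] for p in [(26,364),(200,468),(217,241),(408,335)]]
yaw=lambda v:np.arctan2(v[1],v[0])
m=(P[0]+P[1])/2-(P[2]+P[3])/2
g=lambda a:(PSI-a+np.pi/2)%np.pi-np.pi/2
print('knob from bar %.3f hinge %.3f radial %.3f'%(2*g(yaw(P[0]-P[1])),2*g(yaw(P[2]-P[3])),2*(PSI+np.pi/2-yaw(m))),np.linalg.norm(m),np.linalg.norm(P[0]-P[1]))
```

```text
knob from bar 1.227 hinge 1.174 radial 1.183 125.82371193119096 102.61140753868476
```

Three picture estimates (1.17–1.23) agree with the gripper's 1.24 less its lag, so the knob is at the third click. Handing in.

```bash
python3 -c "
from h import *
print(robot.current_t(),robot.current_gripper_width()*93,robot.current_ft_torque()[2]);robot.hand_in()"
```

```text
32.3667 13.881107514205487 0.13446373182690932
the job is handed in; nothing more can be done
```

I swung the frame over and laid it down, then turned the knob to its third click. I handed the job in at 32.4 s with the arm still gripping the knob and holding it there.

- **Frame:** I carried it by its grip bar through the whole arc, with forces under about 10 N, and set it down slowly until a light touch stopped it. The pictures show it level on the far side with the pillared face up.
- **Knob:** The torque peaked near 0.1, 0.5 and 0.9 rad and did not start rising towards a fourth click. The gripper turned 1.24 rad. The frame's rotation in the last picture puts the knob at 1.17, 1.18 and 1.23 rad, against 1.2 for the third click.
- **Disagreements:** At a commanded 1.20 rad the picture read about 1.14, so I added 0.04 for the slack in the grip. The camera views also differed by about 2–5 mm on the knob's position along its grip bar. A sideways force of about 8 N remained on the grip.
- **Other things on the table:** None looked displaced in the pictures, though I judged this by eye and did not measure it.

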